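# Load the bench spin tester and latch its guard

### The job

Set the rebuilt motor down in the nest of the blue spin tester with its shaft towards the latch end. Then slide the clear guard shut over it until the red pawl clicks down behind the guard's pin, easing it home rather than ramming or crushing the rubber end stop, and let go with the guard latched. Leave the other things on the bench where they are.

Things in the scene. Friction and masses are not known exactly. Their poses are not given: they have to be found in the camera images.
- fixture: Spin tester, bolted down: blue base x -75..+100, y -195..+245 mm, top 35 mm above the bench. Origin on the bench under the slide's centre line. Its y axis is the slide: the guard closes to +y (the latch end, with grey end plate and control pod, under 125 mm high), opens to -y. Two guide rails at x = +-55 mm stand 12 mm above the base.
- nest (a point): Where the motor's middle lies when seated: 80 mm along +y from the fixture's origin, 29 mm above the aluminium nest plate, 78 mm above the bench; axes as the fixture's, shaft to +y. Four black corner locators, 10 mm high, leave 3 mm clearance round the motor's end bells; beside the motor's middle 70 mm nothing stands higher than the nest plate.
- motor_center (a point): Middle of the motor, 29 mm above what it lies on. Round steel can 50 mm across, 80 mm long, between two square end bells 58 x 58 x 10 mm; 100 mm long over all, axis level along its own y, about 0.6 kg, loose. Grasp it from above across the can.
- shaft_tip (a point): Tip of the motor's shaft (10 mm thick, 16 mm out of the aluminium end bell), 66 mm along +y from the motor's middle.
- motor: The motor; origin under its middle, 29 mm below motor_center.
- guard_handle (a point): Middle of the guard's black bar handle: bar 12 mm thick, 90 mm long along the fixture's x, axis 172 mm above the bench, 40 mm above the hood's top, a leg at each end. Push it from its -y side or pinch it from above. The guard is a clear hood in a yellow frame, 120 mm wide, 150 mm long (75 mm either side of the handle), 0.8 kg; it clears a seated motor.
- guard (a joint): How far the guard is open (m) along the fixture's -y; 0.16 to 0.185 at the start. Latched, it reads from -0.019 to +0.009: the keeper bracket, which carries pawl and bumper, is set in slotted holes anywhere from 8 mm short of nominal (0) to 16 mm beyond it; its place is not given. The slide drags with about 3 N, plus 6 N per m/s.
- guard_pin (a point): Steel pin on the guard's +x side, 70 mm ahead of the handle. It meets the sloped pawl 18 mm before the latched place and lifts it (about 5 N more); 4 mm before it the pawl starts to drop behind the pin; 2 mm before it a lug beside the pin meets the rubber bumper (8 N per mm, the only end stop), so the last bit takes 12 to 18 N. More than 22 N on the bumper is ramming it.
- pawl (a joint): Angle of the red spring pawl on the keeper bracket at the latch end, on the +x side, up to 115 mm above the bench (rad): 0 = fully down, about 0.17 when lifted by the pin. Lifted and then fully down again = clicked; when let go, the bumper presses the pin back against it.
- tape: Roll of yellow masking tape lying flat, 110 mm across, 25 mm high; bystander. Origin under its centre.
- carton: Small cardboard box, 90 x 70 x 50 mm; bystander. Origin under its centre.
- pliers: Pliers with red grips, 190 mm long, 16 mm high; bystander. Origin near the joint, underside.
- jar: Amber jar, 68 mm across, 85 mm high; bystander. Origin under its centre.

How it is judged (in metres and radians):
On the way, in this order (a step that is already met when the one before it is completed fails the run):
1. the motor lies seated in the nest, shaft towards the latch end, let go (x of motor_center in the frame of nest between -0.005 and 0.005 m and y of motor_center in the frame of nest between -0.005 and 0.005 m and z of motor_center in the frame of nest between -0.003 and 0.003 m and angle between the y axis of motor_center and the y axis of nest, either way round below 0.12 rad and y of shaft_tip in the frame of nest above 0.05 m and contact force between the fingers and motor below 0.1 N and value of joint guard above 0.12 m), for 0.2 s.
2. the guard is shut and let go, its pin resting against the hook of the lowered pawl (value of joint guard below 0.012 m and contact force between guard and pawl_c0 above 2 N and value of joint pawl below 0.04 rad), for 0.2 s.
At the end, for the whole second after the job is handed in: Guard at rest and latched: below 12 mm open, pawl within 0.04 rad of down, the pin pressed against its hook with over 2 N. The motor lies still and untouched in the nest, within 5 mm along and across, 3 mm in height, 0.12 rad of square, shaft to the latch end (all of step 2 and x of motor_center in the frame of nest between -0.005 and 0.005 m and y of motor_center in the frame of nest between -0.005 and 0.005 m and z of motor_center in the frame of nest between -0.003 and 0.003 m and angle between the y axis of motor_center and the y axis of nest, either way round below 0.12 rad and y of shaft_tip in the frame of nest above 0.05 m and contact force between the fingers and motor below 0.1 N and linear speed of motor below 0.02 m/s and velocity of joint guard between -0.01 and 0.01 m/s).
It fails at once if the rubber end stop is rammed or crushed (more than 22 N on it) (contact force between guard and bumper_c0 above 22 N).
It fails at once if the motor is dropped or thrown (faster than 0.5 m/s, not held) (contact force between the fingers and motor below 0.05 N and linear speed of motor above 0.5 m/s).
It fails at once if the tape, carton, pliers or jar is moved by more than 30 mm (distance of any of tape, carton, pliers, jar from where it was at the start of the episode above 0.03 m).
It also fails if it takes over 61 s, if anything falls off the work surface, if the arm or the gripper's body presses on something with over 40 N, if the wrist force passes 120 N, or if a joint passes its speed limit or range.

### The arm

A 7-joint arm with a two-finger parallel gripper is mounted at the origin on the work surface. World frame = base frame: x ahead of the robot, y to its left, z up, the work surface at z = 0. Lengths are in m, angles in degrees, forces in N, time in s.
With the tool pointing down it reaches from about 0.425 to 0.95 m from the base axis. Payload 4.7 kg.
Tool frame: the origin (TCP) lies at the very end of the fingers, on their centre line; the grasp point (between the pads) lies 19 mm behind it; z points along the fingers, y is the line along which they close (so a half turn about z gives the same grasp; the last joint's range is limited). The gripper opens to 87 mm and grips with 3 to 60 N. Pads are 19 mm wide; open, the fingers measure 117 mm over their backs; the gripper's body (75 mm by 190 mm) begins 51 mm behind the grasp point.
Start: joints at [-1.656, 26.849, -2.785, 87.806, 1.381, 65.374, -4.715], TCP at [0.675, 0, 0.223] pointing down, gripper open.
Joint ranges: [-148.3, 148.3], [-19.14, 114.17], [-79.39, 73.82], [5.75, 140.21], [-59.74, 239.74], [12.07, 113.84], [-152.46, 152.46]. Speed limits (degrees/s): [147.25, 147.25, 180, 180, 180, 180, 180].

### API

Orientations are given as a 3x3 rotation matrix whose columns are the frame's x, y, z axes.
In Python, from workcell import r gives the robot as it stands. The module is installed in compiled form; this text tells all that it offers.
- The arm moves only by the tool carry_out, never from a script. Its argument "increments" is a list of rows, each an object with "delta_rot": the turn, a rotation vector about the tool's x, y, z in rad, a list of three; "slide": the shift along the tool's x, y, z in cm, a list of three; "jaw": the closure in counts, from 0 (fully open) to 255 (shut). In form: [{"delta_rot": [wx, wy, wz], "slide": [dx, dy, dz], "jaw": jaw}, ...]. A call has 1 to 20 rows; each row shifts and turns the commanded pose from where the row before left it, along the tool's axes as they then stand; what a row does not reach is not made up. A row lasts 1/8 s, in which the tool goes at most 62.5 mm and 10.7 degrees, less where a joint would pass 70% of its speed; a pose out of reach is approached as far as the arm can. A call is refused whole if a number of a shift passes 6.25 or a number of a turn 0.188, either way. A call with a gripper value outside its range is refused whole. The fingers move at their own pace and stop on an object; "newtons" is the grip in N (left out, the last holds). Time passes only in rows, so rows that do not move let the fingers close. It gives the time, the measured TCP pose, the force, the opening and the grip force at its end, in the units of the state.
- r.observe(): the state, without advancing time (a new reading comes with each control period).
- r.snapshot(name): name is "scene" or "side" or "wrist"; returns (picture, depth): 400x640x3 uint8, red, green, blue; 400x640 float32, m along the optical axis (not along the pixel's ray), 0 where there is no reading.
- r.camera_model(name): a dict with "fov_y" (degrees; the focal length in pixels is half the picture's height over the tangent of half this angle, whatever the lens; pixels are square), "cx", "cy" (the principal point, pixels), "world_from_camera" (4x4, takes a point from camera to world coordinates); the wrist camera has in their place "T_tool_cam" (4x4, takes a point from camera to tool coordinates, whose origin is the TCP and whose axes are the flange's). Camera axes: x right, y down, z forward; pixel columns grow to the right and rows downward; lengths in m; the calibration is good to about 2 mm. The wrist camera is an equidistant fisheye: a pixel r from the principal point sees the ray r / f radians off the axis. A picture is of the moment at which its call begins: read the wrist's pose just before it. camera_model takes no time and is no camera call.
- r.finish_job(): hands the job in; it is judged then, once.
The state is a dict: "time": time; "joints": joint angles; "joint_velocities": joint speeds; "tau": joint torques, N m; "eef_pos": TCP position; "orientation": TCP orientation; "wrist_force": force on the tool from outside, world axes, zero at the start; "torque": the same for the moment, N m; "grip_width": opening from 0.0 (shut) to 1.0 (fully open); "gripper_force": force on a finger pad.
Only numpy, scipy, OpenCV 4.12 (cv2) and the standard library are available. Lean on these libraries where they do the work, as an engineer would, in place of code of your own. Each camera call takes 0.05 s, during which the arm holds its last target. There are 200 camera calls.

## Working session

There is one attempt and no reset: what is moved stays moved. The work goes in short steps, Python scripts to look and compute and a tool call to move; the robot and the scene stay as the last step left them, time stands still between calls to the robot, and variables do not carry over. Pictures are saved under pics/ and viewed, at most 10 in all, crops included, and the job is handed in when it is done.

Besides the shell and the picture viewer there is one more tool, called after "Call:" as name([rows], argument=value, ...), one row to a line, values as JSON. carry_out: Moves the arm, as the interface text tells. Its arguments: {"type":"object","properties":{"increments":{"type":"array","items":{"type":"object","properties":{"delta_rot":{"type":"array","items":{"type":"number"}},"slide":{"type":"array","items":{"type":"number"}},"jaw":{"type":"number"}}}},"newtons":{"type":"number"}},"required":["increments"]}

```bash
mkdir -p pics; cat > h.py <<'E'
import numpy as np,cv2
from workcell import r
def snap(n,f):
    p,d=r.snapshot(n); cv2.imwrite(f'pics/{f}.png',p[:,:,::-1]); np.save(f'pics/{f}.npy',d); return p,d
def pts(n,d):
    m=r.camera_model(n); f=200/np.tan(np.radians(m['fov_y'])/2)
    v,u=np.mgrid[0:400,0:640]; c=np.stack([(u-m['cx'])/f*d,(v-m['cy'])/f*d,d],-1)
    T=np.array(m['world_from_camera']); return c@T[:3,:3].T+T[:3,3]
E
python3 - <<'E'
from h import *
s=r.observe();print(s)
a,_=snap('scene','s0');b,_=snap('side','d0')
cv2.imwrite('pics/both.png',cv2.resize(np.vstack([a,b]),None,fx=.75,fy=.75)[:,:,::-1])
for n in('scene','side','wrist'):print(n,r.camera_model(n))
E
```

```text
{'time': 0.0, 'joints': array([-1.65421383, 26.89649243, -2.78300226, 87.87440043,  1.38050624,
       65.37319329, -4.71496078]), 'joint_velocities': array([-0.04230955,  0.01795978, -0.05256384, -0.06539382, -0.07746291,
        0.05823339,  0.00295289]), 'tau': array([ 8.49551179e-05, -5.07972229e+01, -8.03461717e-02, -2.36155879e+01,
       -6.12773141e-02,  3.78107757e-02,  1.50727069e-04]), 'eef_pos': array([ 6.74403006e-01, -2.08351813e-05,  2.21503919e-01]), 'orientation': array([[ 1.06545526e-05,  9.99998141e-01, -1.92798313e-03],
       [ 9.99999997e-01, -1.07998318e-05, -7.53425168e-05],
       [-7.53631986e-05, -1.92798232e-03, -9.99998139e-01]]), 'wrist_force': array([0.85910618, 0.16967086, 0.25972516]), 'torque': array([ 0.01552439,  0.02534025, -0.01006323]), 'gripper_force': 0.0, 'grip_width': 0.9967689744228817}
scene {'fov_y': 43.70648956149386, 'cx': 323.44397413168974, 'cy': 195.4841635799791, 'world_from_camera': array([[-0.6101439 ,  0.42522794, -0.66851   ,  1.55615048],
       [ 0.79223397,  0.31735544, -0.52120136,  0.74388823],
       [-0.0094741 , -0.84762
[... 190 characters left out ...]
rom_camera': array([[ 0.94932288, -0.17329356,  0.26221252,  0.18240842],
       [-0.31367388, -0.46963259,  0.82525992, -1.18149897],
       [-0.01986868, -0.86568734, -0.50019062,  0.82180038],
       [ 0.        ,  0.        ,  0.        ,  1.        ]])}
wrist {'fov_y': 65.70646984690485, 'cx': 316.72131535281443, 'cy': 204.8299946207509, 'T_tool_cam': array([[-7.51959806e-04, -9.63667660e-01, -2.67103119e-01,
         7.27643092e-02],
       [ 9.99999572e-01, -5.80889135e-04, -7.19480221e-04,
         6.99935753e-04],
       [ 5.38182521e-04, -2.67103546e-01,  9.63667684e-01,
        -1.61996736e-01],
       [ 0.00000000e+00,  0.00000000e+00,  0.00000000e+00,
         1.00000000e+00]])}
```

View pics/s0.png

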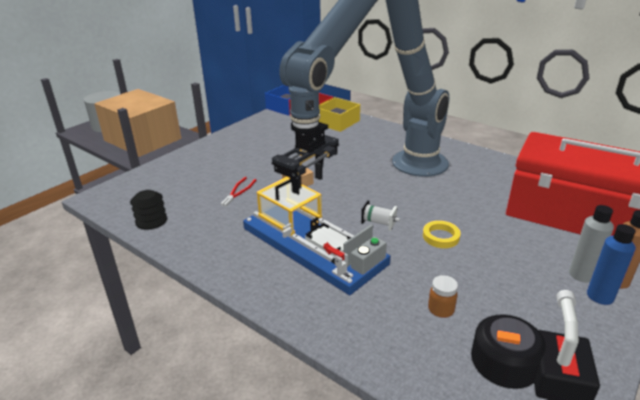

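View pics/d0.png

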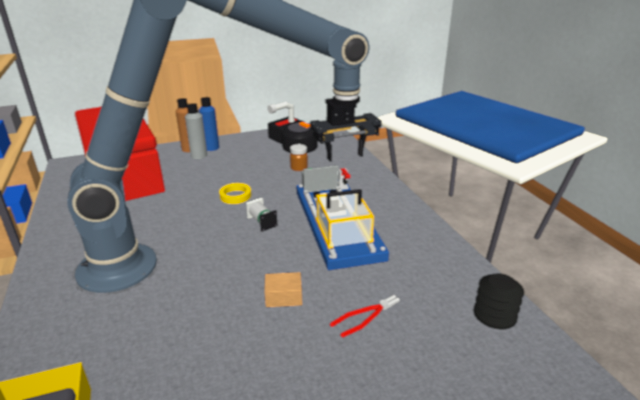

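```bash
cat >> h.py <<'E'
def wpts(d,s):
    m=r.camera_model('wrist'); f=200/np.tan(np.radians(m['fov_y'])/2)
    v,u=np.mgrid[0:400,0:640]; x=u-m['cx'];y=v-m['cy'];q=np.hypot(x,y)+1e-9;th=q/f
    c=np.stack([x/q*np.tan(th)*d,y/q*np.tan(th)*d,d],-1); T=np.array(m['T_tool_cam'])
    c=c@T[:3,:3].T+T[:3,3]; return c@np.array(s['orientation']).T+s['eef_pos']
def top(P,C,x0,x1,y0,y1,k,zmax=.2):
    # image: right=+y... rows: x, cols: y ; k px/m
    P=P.reshape(-1,3);C=C.reshape(-1,3);m=(P[:,0]>x0)&(P[:,0]<x1)&(P[:,1]>y0)&(P[:,1]<y1)&(P[:,2]<zmax)&(P[:,2]>-.02)
    P=P[m];C=C[m];o=np.argsort(P[:,2]);P=P[o];C=C[o]
    I=np.zeros((int((x1-x0)*k),int((y1-y0)*k),3),np.uint8)
    for a in(0,1):
        for b in(0,1):
            I[np.clip(((x1-P[:,0])*k).astype(int)+a,0,I.shape[0]-1),np.clip(((y1-P[:,1])*k).astype(int)+b,0,I.shape[1]-1)]=C[:,::-1]
    return I
E
python3 - <<'E'
from h import *
s=r.observe();w,d=snap('wrist','w0')
P=[wpts(d,s)];C=[w]
for n,f in(('scene','s0'),('side','d0')):
    dd=np.load(f'pics/{f}.npy');P.append(pts(n,dd));C.append(cv2.imread(f'pics/{f}.png')[:,:,::-1])
    p=P[-1];c=C[-1].astype(int)
    m=(c[...,2]>90)&(c[...,2]>c[...,0]*2.2)&(c[...,2]>c[...,1]*1.5)&(abs(p[...,2]-.035)<.008)&(p[...,0]>.3)&(p[...,0]<1.1)
    print(n,m.sum(),cv2.minAreaRect(p[m][:,:2].astype(np.float32)))
    m=(p[...,2]>.008)&(p[...,2]<.12)&(p[...,0]>.35)&(p[...,0]<1)&(abs(p[...,1])<.5)
I=top(np.vstack([p.reshape(-1,3) for p in P]),np.vstack([c.reshape(-1,3) for c in C]),.4,1.0,-.4,.4,1000)
cv2.imwrite('pics/top0.png',I)
E
```

```text
scene 1828 ((0.6127752661705017, 0.27930453419685364), (0.25634586811065674, 1.0236488580703735), 13.498331069946289)
side 1088 ((0.5501506924629211, 0.23518753051757812), (0.203434556722641, 0.9863574504852295), 11.890172958374023)
```

View pics/top0.png

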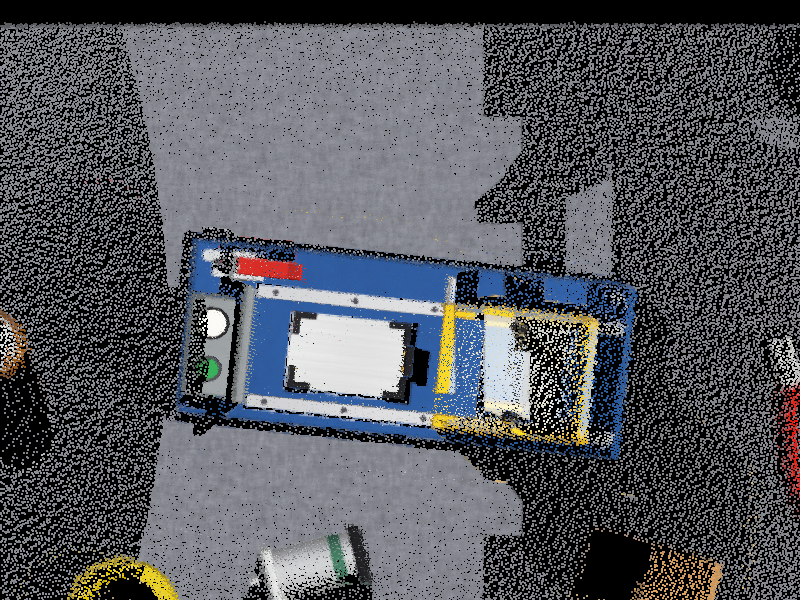

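View pics/w0.png

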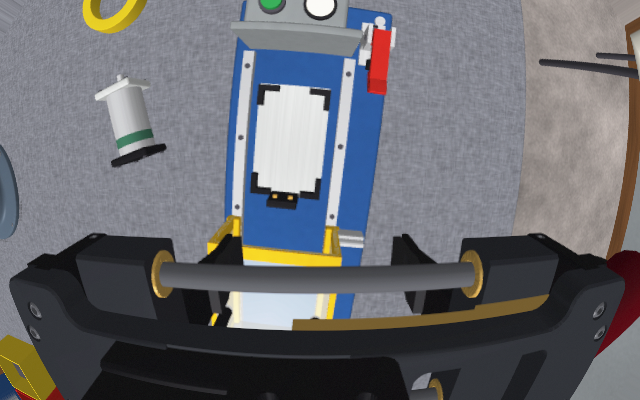

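```bash
cat > fit.py <<'E'
from h import *
from scipy.optimize import least_squares
def box(p,c,h):
    q=abs(p-c)-h; return np.linalg.norm(np.maximum(q,0),axis=1)+np.minimum(q.max(1),0)
def cyl(p,r_,y0,y1,z):
    q=np.stack([np.hypot(p[:,0],p[:,2]-z)-r_,abs(p[:,1]-(y0+y1)/2)-(y1-y0)/2],1)
    return np.linalg.norm(np.maximum(q,0),axis=1)+np.minimum(q.max(1),0)
def motor(p):
    return np.min([cyl(p,.025,-.05,.05,.029),box(p,[0,-.045,.029],[.029,.005,.029]),box(p,[0,.045,.029],[.029,.005,.029]),cyl(p,.005,.05,.066,.029)],0)
def base(p):
    return np.min([box(p,[.0125,.025,.0175],[.0875,.22,.0175])],0)
def loc(p,t):
    c,s=np.cos(t[2]),np.sin(t[2]);q=p-[t[0],t[1],t[3] if len(t)>3 else 0];return np.stack([c*q[:,0]+s*q[:,1],-s*q[:,0]+c*q[:,1],q[:,2]],1)
def fit(p,f,t0):
    o=least_squares(lambda t:f(loc(p,t)),t0,loss='soft_l1',f_scale=.002,x_scale=[.01,.01,.1,.01][:len(t0)]);return o.x,np.median(abs(o.fun))
E
python3 - <<'E'
from fit import *
s=r.observe()
A=[('wrist',wpts(np.load('pics/w0.npy'),s),cv2.imread('pics/w0.png'))]+[(n,pts(n,np.load(f'pics/{f}.npy')),cv2.imread(f'pics/{f}.png')) for n,f in(('scene','s0'),('side','d0'))]
M=[];B=[]
for n,p,c in A:
    c=c[...,::-1].astype(int);P=p.reshape(-1,3)
    b=(abs(P[:,0]-.66)<.03)&(abs(P[:,1]+.3)<.03); b=(abs(P[:,1]-.32)<.02)&(abs(P[:,0]-.8)<.05)
    print(n,'bench z',np.median(P[b,2]))
    m=P[(np.hypot(P[:,0]-.425,P[:,1]-.085)<.085)&(P[:,2]>.008)&(P[:,2]<.065)];M.append(m)
    print(' motor',len(m),m.max(0),fit(m,motor,[.42,.085,.28]),fit(m,motor,[.42,.085,.28,0]))
    bl=((c[...,2]>80)&(c[...,2]>c[...,0]*2)&(c[...,2]>c[...,1]*1.4)).reshape(-1)
    q=P[bl&(P[:,2]>.006)&(P[:,2]<.045)&(abs(P[:,0]-.66)<.14)&(abs(P[:,1])<.26)]
    B.append(q)
    if len(q)>100: print(' base',len(q),fit(q,base,[.66,0,-.09]),cv2.minAreaRect(q[q[:,2]>.028][:,:2].astype(np.float32)))
    # handle & nest plate
    F=loc(P,[.66,0,-.09])
    h=P[(P[:,2]>.165)&(P[:,2]<.182)&(abs(F[:,0])<.06)&(F[:,1]<-.05)&(F[:,1]>-.2)]
    if len(h):print(' handle',len(h),np.median(h,0))
    w=(c.min(2)>150).reshape(-1)&(abs(P[:,2]-.049)<.006)&(abs(F[:,0])<.05)&(abs(F[:,1]-.08)<.08)
    if w.sum()>50:print(' plate',w.sum(),np.median(P[w,2]),cv2.minAreaRect(P[w][:,:2].astype(np.float32)))
print('M',fit(np.vstack(M),motor,[.42,.085,.28]));print('B',fit(np.vstack(B),base,[.66,0,-.09]))
E
```

```text
wrist bench z nan
 motor 3329 [0.47567075 0.15057681 0.06026624] (array([0.43437338, 0.08566186, 0.24498084]), np.float64(0.0005100946420372498)) (array([4.34369881e-01, 8.56648850e-02, 2.45005025e-01, 8.46798411e-06]), np.float64(0.0005082114233284814))
 base 15581 (array([ 0.63548947, -0.02963714, -0.11430339]), np.float64(0.0005175733767638913)) ((0.6543892621994019, 0.017155036330223083), (0.3935512602329254, 0.1739511787891388), 84.02576446533203)
 plate 7373 0.048797396430309004 ((0.6659552454948425, 0.07975476235151291), (0.16160261631011963, 0.0985078364610672), 83.47968292236328)
scene bench z 3.79740427096098e-05
 motor 623 [0.47667561 0.15199022 0.06157323] (array([0.43341894, 0.0865083 , 0.24541093]), np.float64(0.0013700854509009729)) (array([4.33397026e-01, 8.64437126e-02, 2.45857928e-01, 3.06603297e-04]), np.float64(0.0013334416986713234))
 base 2481 (array([ 0.63582378, -0.02765389, -0.1040761 ]), np.float64(0.001142946616521548)) ((0.6605731844902039, -0.0003168433904647827), (0.43806105852127075, 0.1689693033695221), 85.03946685791016)
 handle 77 [ 0.65274818 -0.111
[... 153 characters left out ...]
)
side bench z -0.00020713470441324766
 motor 605 [0.47281841 0.13680131 0.06115965] (array([0.4338546 , 0.08507927, 0.24150463]), np.float64(0.0012548343975917241)) (array([ 4.33822540e-01,  8.50621527e-02,  2.41576290e-01, -1.51124074e-04]), np.float64(0.0012566602797572822))
 base 1513 (array([ 0.63661368, -0.0285525 , -0.10730846]), np.float64(0.0011454990776232077)) ((0.648106038570404, -0.013029813766479492), (0.4314350485801697, 0.17365509271621704), 84.2290267944336)
 handle 139 [ 0.63472677 -0.1180098   0.17468615]
M (array([0.43425235, 0.08566556, 0.24539011]), np.float64(0.0006391925668309262))
B (array([ 0.63582888, -0.02816083, -0.10435038]), np.float64(0.0005930819837312584))
  return _methods._mean(a, axis=axis, dtype=dtype,
  ret = ret.dtype.type(ret / rcount)
```

Call:
carry_out([
  {"slide": [1.07, -3.0, 0], "delta_rot": [0, 0, 0], "jaw": 0},
  {"slide": [1.07, -3.0, 0], "delta_rot": [0, 0, 0], "jaw": 0},
  {"slide": [1.07, -3.0, 0], "delta_rot": [0, 0, 0], "jaw": 0},
  {"slide": [1.07, -3.0, 0], "delta_rot": [0, 0, 0], "jaw": 0},
  {"slide": [1.07, -3.0, 0], "delta_rot": [0, 0, 0], "jaw": 0},
  {"slide": [1.07, -3.0, 0], "delta_rot": [0, 0, 0], "jaw": 0},
  {"slide": [1.07, -3.0, 0], "delta_rot": [0, 0, 0], "jaw": 0},
  {"slide": [1.07, -3.07, 0], "delta_rot": [0, 0, 0], "jaw": 0},
  {"slide": [0, 0, 2], "delta_rot": [0, 0, -0.1225], "jaw": 0},
  {"slide": [0, 0, 3], "delta_rot": [0, 0, -0.1225], "jaw": 0},
  {"slide": [0, 0, 3], "delta_rot": [0, 0, 0], "jaw": 0},
  {"slide": [0, 0, 2], "delta_rot": [0, 0, 0], "jaw": 0},
  {"slide": [0, 0, 0], "delta_rot": [0, 0, 0], "jaw": 0},
  {"slide": [0, 0, 0], "delta_rot": [0, 0, 0], "jaw": 0},
])

```text
time: 1.9
eef_pos: [0.4349, 0.0858, 0.1232]
orientation: [[-0.243, 0.97, 0.001], [0.97, 0.243, 0.0], [0.0, 0.001, -1.0]]
wrist_force: [1.4, -0.0, 0.6]
grip_width: 0.999
gripper_force: 0.0
```

Call:
carry_out([
  {"slide": [0, 0, 3], "delta_rot": [0, 0, 0], "jaw": 0},
  {"slide": [0, 0, 3], "delta_rot": [0, 0, 0], "jaw": 0},
  {"slide": [0, 0, 2.5], "delta_rot": [0, 0, 0], "jaw": 0},
  {"slide": [0, 0, 1.8], "delta_rot": [0, 0, 0], "jaw": 0},
  {"slide": [0, 0, 0.9], "delta_rot": [0, 0, 0], "jaw": 0},
  {"slide": [0, 0, 0], "delta_rot": [0, 0, 0], "jaw": 0},
  {"slide": [0, 0, 0], "delta_rot": [0, 0, 0], "jaw": 110},
  {"slide": [0, 0, 0], "delta_rot": [0, 0, 0], "jaw": 160},
  {"slide": [0, 0, 0], "delta_rot": [0, 0, 0], "jaw": 160},
  {"slide": [0, 0, 0], "delta_rot": [0, 0, 0], "jaw": 160},
  {"slide": [0, 0, 0], "delta_rot": [0, 0, 0], "jaw": 160},
  {"slide": [0, 0, 0], "delta_rot": [0, 0, 0], "jaw": 160},
], newtons=40)

```text
time: 3.4
eef_pos: [0.4341, 0.0856, 0.0106]
orientation: [[-0.243, 0.97, -0.0], [0.97, 0.243, -0.0], [-0.0, -0.0, -1.0]]
wrist_force: [-1.4, 0.4, 2.6]
grip_width: 0.563
gripper_force: 40.0
```

Call:
carry_out([
  {"slide": [0, 0, -0.8], "delta_rot": [0, 0, 0], "jaw": 160},
  {"slide": [0, 0, -2], "delta_rot": [0, 0, 0], "jaw": 160},
  {"slide": [0, 0, -3], "delta_rot": [0, 0, 0], "jaw": 160},
  {"slide": [0, 0, -3], "delta_rot": [0, 0, 0], "jaw": 160},
  {"slide": [0, 0, -3], "delta_rot": [0, 0, 0], "jaw": 160},
  {"slide": [0, 0, -3], "delta_rot": [0, 0, 0], "jaw": 160},
  {"slide": [0, 0, -2], "delta_rot": [0, 0, 0.1], "jaw": 160},
  {"slide": [0, 0, 0], "delta_rot": [0, 0, 0.125], "jaw": 160},
  {"slide": [0, 0, 0], "delta_rot": [0, 0, 0.124], "jaw": 160},
  {"slide": [-0.2, 2.0, 0], "delta_rot": [0, 0, 0], "jaw": 160},
  {"slide": [-0.2, 3.5, 0], "delta_rot": [0, 0, 0], "jaw": 160},
  {"slide": [-0.2, 4, 0], "delta_rot": [0, 0, 0], "jaw": 160},
  {"slide": [-0.2, 4, 0], "delta_rot": [0, 0, 0], "jaw": 160},
  {"slide": [-0.2, 3.5, 0], "delta_rot": [0, 0, 0], "jaw": 160},
  {"slide": [-0.2, 3.0, 0], "delta_rot": [0, 0, 0], "jaw": 160},
  {"slide": [0, 1.24, 0], "delta_rot": [0, 0, 0], "jaw": 160},
  {"slide": [0, 0, 0], "delta_rot": [0, 0, 0], "jaw": 160},
  {"slide": [0, 0, 0], "delta_rot": [0, 0, 0], "jaw": 160},
])

```text
time: 5.65
eef_pos: [0.6429, 0.052, 0.178]
orientation: [[0.103, 0.995, -0.002], [0.995, -0.103, 0.0], [-0.0, -0.002, -1.0]]
wrist_force: [0.3, -0.5, -7.5]
grip_width: 0.566
gripper_force: 40.0
```

```bash
python3 - <<'E'
from fit import *
s=r.observe();print(s['eef_pos'],s['wrist_force'])
w,d=snap('wrist','w1');P=wpts(d,s).reshape(-1,3);c=w.reshape(-1,3).astype(int)
bl=(c[:,2]>80)&(c[:,2]>c[:,0]*2)&(c[:,2]>c[:,1]*1.4)
q=P[bl&(P[:,2]>.006)&(P[:,2]<.045)&(abs(P[:,0]-.66)<.14)&(abs(P[:,1])<.26)]
print(len(q),fit(q,base,[.636,-.028,-.104]),np.median(q[q[:,2]>.03][:,2]))
np.savez('pics/w1.npz',P=P,c=c)
cv2.imwrite('pics/top1.png',top(P,c.astype(np.uint8),.5,.8,-.1,.3,2000,.13))
E
```

```text
[0.64286264 0.05200817 0.17795602] [ 0.28919272 -0.49914087 -7.47958959]
10913 (array([ 0.6340273 , -0.02838551, -0.12634462]), np.float64(0.0005255193133247293)) 0.034745541860932205
```

View pics/top1.png

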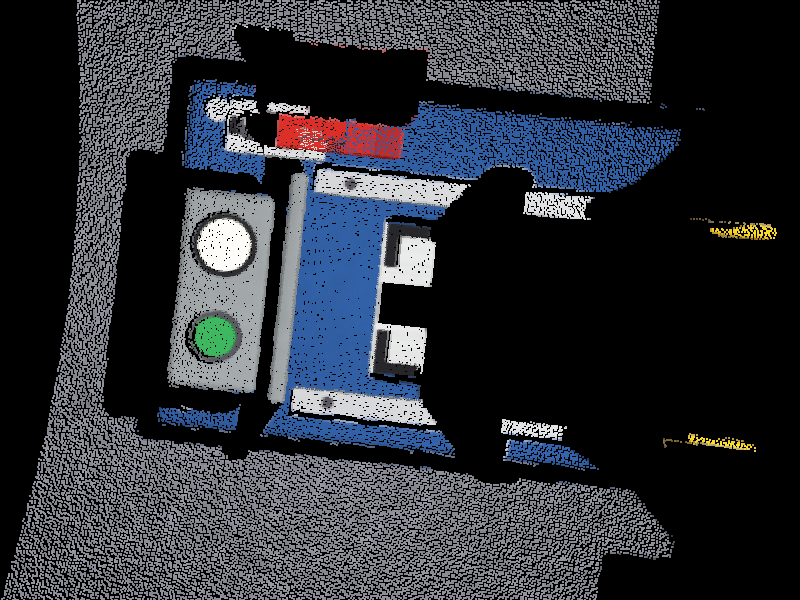

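View pics/w1.png

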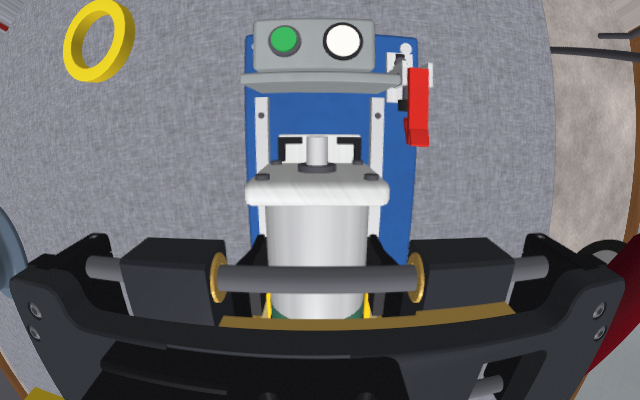

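```bash
python3 - <<'E'
from fit import *
import pickle
T0=[.636,-.0282,-.102]
s0={'eef_pos':np.array([.674403,-.00002,.221504]),'orientation':np.array([[0,1,-.00193],[1,0,0],[0,-.00193,-1]])}
z=np.load('pics/w1.npz')
S={'w0':(wpts(np.load('pics/w0.npy'),s0).reshape(-1,3),cv2.imread('pics/w0.png')[...,::-1].reshape(-1,3).astype(int)),'w1':(z['P'],z['c'])}
for n,(P,c) in S.items():
    F=loc(P,T0); wh=(c.min(1)>120)&(np.ptp(c,axis=1)<40)
    for sx in(-1,1):
        m=wh&(abs(F[:,2]-.047)<.004)&(abs(F[:,0]-sx*.055)<.012)&(F[:,1]>-.02)&(F[:,1]<.16)
        q=F[m];ys=[];xs=[]
        for y in np.arange(-.02,.16,.01):
            k=q[(q[:,1]>=y)&(q[:,1]<y+.01)]
            if len(k)>30: ys.append(y+.005);xs.append((np.percentile(k[:,0],2)+np.percentile(k[:,0],98))/2)
        if len(ys)>2:
            a=np.polyfit(ys,xs,1);print(n,'rail',sx,len(ys),'slope',a[0].round(4),'x at y=.08',np.polyval(a,.08).round(4))
    m=(wh&(abs(F[:,2]-.049)<.003)&(abs(F[:,0])<.045)&(abs(F[:,1]-.08)<.09));q=F[m]
    print(n,'plate x',np.percentile(q[:,0],[.5,99.5]).round(4),'y',np.percentile(q[:,1],[.5,99.5]).round(4))
    k=(c.max(1)<60)&(abs(F[:,2]-.059)<.0035)&(abs(F[:,0])<.05)&(abs(F[:,1]-.08)<.07);q=F[k]
    for a in(-1,1):
        for b in(-1,1):
            g=q[(np.sign(q[:,0])==a)&(np.sign(q[:,1]-.08)==b)]
            if len(g)>20:print('  loc',a,b,len(g),np.percentile(g[:,0],[1,99]).round(4),np.percentile(g[:,1],[1,99]).round(4))
    gp=(F[:,2]>.08)&(F[:,2]<.125)&(abs(F[:,0])<.04)&(F[:,1]>.13)&(F[:,1]<.2);
    print(n,'endplate front y',np.percentile(F[gp,1],[1,5,20]).round(4) if gp.any() else None)
    b=(c[:,2]>80)&(c[:,2]>c[:,0]*2)&(c[:,2]>c[:,1]*1.4)&(abs(F[:,2]-.035)<.004)&(F[:,1]>.02)&(F[:,1]<.26)
    print(n,'base x',np.percentile(F[b,0],[.3,99.7]).round(4),'ymax',np.percentile(F[b,1],99.9).round(4))
P,c=S['w1'];e=r.observe();L=(P-e['eef_pos'])@e['orientation']  # tool frame
m=(abs(L[:,1])<.045)&(L[:,0]>.03)&(L[:,0]<.075)&(L[:,2]>-.055)&(L[:,2]<.02)
p=np.stack([L[m,1],L[m,0],.010-L[m,2]],1) # motor frame: x=tool y,y=tool x,z up ; bottom at z=0
print('motor pts',len(p),fit(p,motor,[0,0,0,0]))
E
```

```text
w0 rail -1 17 slope 0.0024 x at y=.08 -0.0537
w0 rail 1 17 slope 0.0052 x at y=.08 0.0558
w0 plate x [-0.0363  0.0382] y [0.0251 0.1402]
  loc -1 -1 209 [-0.0365 -0.0026] [0.0219 0.043 ]
  loc -1 1 173 [-0.036  -0.0149] [0.1184 0.138 ]
  loc 1 -1 183 [0.0011 0.0378] [0.0218 0.0421]
  loc 1 1 158 [0.0191 0.0385] [0.118 0.138]
w0 endplate front y [0.1813 0.1815 0.1819]
w0 base x [-0.0724  0.0997] ymax 0.243
w1 rail -1 8 slope 0.0375 x at y=.08 -0.0555
w1 rail 1 9 slope 0.0009 x at y=.08 0.056
w1 plate x [-0.0336  0.0359] y [0.1146 0.1414]
  loc -1 1 213 [-0.0355 -0.016 ] [0.1186 0.1383]
  loc 1 1 211 [0.0182 0.0385] [0.118  0.1382]
w1 endplate front y [0.1814 0.1816 0.1822]
w1 base x [-0.0725  0.0997] ymax 0.2435
motor pts 8179 (array([ 4.19665220e-04, -3.65106255e-05, -7.41989305e-04, -1.45964785e-03]), np.float64(0.00036935569523385836))
```

Call:
carry_out([
  {"slide": [-0.05, 0.19, 1], "delta_rot": [0, 0, 0.002], "jaw": 160},
  {"slide": [0, 0, 2], "delta_rot": [0, 0, 0], "jaw": 160},
  {"slide": [0, 0, 2.5], "delta_rot": [0, 0, 0], "jaw": 160},
  {"slide": [0, 0, 2.3], "delta_rot": [0, 0, 0], "jaw": 160},
  {"slide": [0, 0, 1.2], "delta_rot": [0, 0, 0], "jaw": 160},
  {"slide": [0, 0, 0.8], "delta_rot": [0, 0, 0], "jaw": 160},
  {"slide": [0, 0, 0], "delta_rot": [0, 0, 0], "jaw": 160},
  {"slide": [0, 0, 0], "delta_rot": [0, 0, 0], "jaw": 160},
  {"slide": [0, 0, 0], "delta_rot": [0, 0, 0], "jaw": 160},
])

```text
time: 6.82
eef_pos: [0.6468, 0.0511, 0.0815]
orientation: [[0.106, 0.994, 0.002], [0.994, -0.106, 0.0], [0.0, 0.002, -1.0]]
wrist_force: [0.1, 0.4, -8.3]
grip_width: 0.568
gripper_force: 40.0
```

Call:
carry_out([
  {"slide": [0, -0.2, 0], "delta_rot": [0, 0, 0], "jaw": 160},
  {"slide": [0, 0, 0.5], "delta_rot": [0, 0, 0], "jaw": 160},
  {"slide": [0, 0, 0], "delta_rot": [0, 0, 0], "jaw": 160},
  {"slide": [0, 0, 0], "delta_rot": [0, 0, 0], "jaw": 160},
])

```text
time: 7.32
eef_pos: [0.6441, 0.0512, 0.0754]
orientation: [[0.106, 0.994, -0.0], [0.994, -0.106, -0.0], [-0.0, -0.0, -1.0]]
wrist_force: [-0.1, -0.7, -7.6]
grip_width: 0.564
gripper_force: 40.0
```

Call:
carry_out([
  {"slide": [0, 0.04, 0.4], "delta_rot": [0, 0, 0], "jaw": 160},
  {"slide": [0, 0, 0.4], "delta_rot": [0, 0, 0], "jaw": 160},
  {"slide": [0, 0, 0.3], "delta_rot": [0, 0, 0], "jaw": 160},
  {"slide": [0, 0, 0.15], "delta_rot": [0, 0, 0], "jaw": 160},
  {"slide": [0, 0, 0], "delta_rot": [0, 0, 0], "jaw": 160},
  {"slide": [0, 0, 0], "delta_rot": [0, 0, 0], "jaw": 160},
])

```text
time: 8.07
eef_pos: [0.6447, 0.0511, 0.0632]
orientation: [[0.106, 0.994, 0.0], [0.994, -0.106, 0.0], [0.0, 0.0, -1.0]]
wrist_force: [-0.1, 0.2, -7.7]
grip_width: 0.566
gripper_force: 40.0
```

No contact on the locators. Lower further.

Call:
carry_out([
  {"slide": [0, 0, 0.15], "delta_rot": [0, 0, 0], "jaw": 160},
  {"slide": [0, 0, 0.1], "delta_rot": [0, 0, 0], "jaw": 160},
  {"slide": [0, 0, 0], "delta_rot": [0, 0, 0], "jaw": 160},
  {"slide": [0, 0, 0], "delta_rot": [0, 0, 0], "jaw": 160},
])

```text
time: 8.57
eef_pos: [0.6446, 0.0511, 0.0606]
orientation: [[0.106, 0.994, 0.0], [0.994, -0.106, 0.0], [0.0, 0.0, -1.0]]
wrist_force: [0.2, -0.2, -7.5]
grip_width: 0.564
gripper_force: 40.0
```

Call:
carry_out([
  {"slide": [0, 0, 0.08], "delta_rot": [0, 0, 0], "jaw": 160},
  {"slide": [0, 0, 0.05], "delta_rot": [0, 0, 0], "jaw": 160},
  {"slide": [0, 0, 0], "delta_rot": [0, 0, 0], "jaw": 160},
  {"slide": [0, 0, 0], "delta_rot": [0, 0, 0], "jaw": 160},
])

```text
time: 9.07
eef_pos: [0.6447, 0.0512, 0.0597]
orientation: [[0.106, 0.994, 0.0], [0.994, -0.106, 0.0], [0.0, 0.0, -1.0]]
wrist_force: [-1.7, 0.0, -3.0]
grip_width: 0.567
gripper_force: 40.0
```

Call:
carry_out([
  {"slide": [0, 0, 0], "delta_rot": [0, 0, 0], "jaw": 60},
  {"slide": [0, 0, 0], "delta_rot": [0, 0, 0], "jaw": 20},
  {"slide": [0, 0, 0], "delta_rot": [0, 0, 0], "jaw": 20},
  {"slide": [0, 0, 0], "delta_rot": [0, 0, 0], "jaw": 20},
  {"slide": [0, 0, -1], "delta_rot": [0, 0, 0], "jaw": 20},
  {"slide": [0, 0, -2.5], "delta_rot": [0, 0, 0], "jaw": 20},
  {"slide": [0, 0, -3.5], "delta_rot": [0, 0, 0], "jaw": 20},
  {"slide": [0, 0, -4], "delta_rot": [0, 0, 0], "jaw": 20},
  {"slide": [0, 0, -4], "delta_rot": [0, 0, 0], "jaw": 20},
  {"slide": [0, 0, -3], "delta_rot": [0, 0, 0], "jaw": 20},
  {"slide": [0, 0, -1], "delta_rot": [0, 0, 0], "jaw": 20},
  {"slide": [0, 0, 0], "delta_rot": [0, 0, 0], "jaw": 20},
])

```text
time: 10.58
eef_pos: [0.6445, 0.0511, 0.2495]
orientation: [[0.106, 0.994, 0.001], [0.994, -0.106, 0.0], [0.0, 0.001, -1.0]]
wrist_force: [1.3, -0.4, -0.5]
grip_width: 0.925
gripper_force: 0.0
```

```bash
python3 - <<'E'
from fit import *
T=[.637,-.0283,-.105]
s=r.observe();print(s['eef_pos'],s['grip_width'])
w,d=snap('wrist','w2');a,da=snap('scene','s2');b,db=snap('side','d2')
for n,P in(('wrist',wpts(d,s)),('scene',pts('scene',da)),('side',pts('side',db))):
    F=loc(P.reshape(-1,3),T);q=F-[0,.08,.049]
    m=(abs(q[:,0])<.04)&(abs(q[:,1])<.075)&(q[:,2]>.012)&(q[:,2]<.065)
    if n!='side':print(n,m.sum(),fit(q[m],motor,[0,0,0,0]))
    h=F[(F[:,2]>.160)&(F[:,2]<.184)&(abs(F[:,0])<.055)&(F[:,1]<-.04)&(F[:,1]>-.15)]
    if len(h):print(n,'handle',len(h),np.percentile(h,[2,50,98],axis=0).round(4).tolist())
    y=F[(F[:,2]>.115)&(F[:,2]<.14)&(abs(F[:,0])<.06)&(F[:,1]<.05)&(F[:,1]>-.2)]
    if len(y):print(n,'hood',len(y),np.percentile(y[:,1],[1,99]).round(4))
E
```

```text
[0.64452485 0.05112252 0.24953089] 0.925044491347723
wrist 5020 (array([-0.00031353, -0.00111557, -0.00105252, -0.00025352]), np.float64(0.00047115820694019))
wrist hood 2972 [-0.0675 -0.0204]
scene 760 (array([-0.00129024,  0.00072952,  0.0014826 ,  0.00014151]), np.float64(0.0011963923609981872))
scene handle 143 [[-0.0459, -0.0878, 0.1609], [0.0059, -0.0806, 0.1749], [0.0509, -0.0759, 0.1801]]
scene hood 1088 [-0.1576 -0.008 ]
side handle 179 [[-0.0497, -0.0954, 0.1606], [-0.0004, -0.0894, 0.1739], [0.0479, -0.0826, 0.1787]]
side hood 1261 [-0.1638 -0.0197]
```

Call:
carry_out([
  {"slide": [-2, 0, 0], "delta_rot": [0, 0, 0], "jaw": 255},
  {"slide": [-3, 0, 0], "delta_rot": [0, 0, 0], "jaw": 255},
  {"slide": [-3.5, 0, 0], "delta_rot": [0, 0, 0], "jaw": 255},
  {"slide": [-3.5, 0, 0], "delta_rot": [0, 0, 0], "jaw": 255},
  {"slide": [-3.5, 0, 0], "delta_rot": [0, 0, 0], "jaw": 255},
  {"slide": [-3, 0, 0], "delta_rot": [0, 0, 0], "jaw": 255},
  {"slide": [-2, 0, 0], "delta_rot": [0, 0, 0], "jaw": 255},
  {"slide": [0, 0, 2], "delta_rot": [0, 0, 0], "jaw": 255},
  {"slide": [0, 0, 3], "delta_rot": [0, 0, 0], "jaw": 255},
  {"slide": [0, 0, 3], "delta_rot": [0, 0, 0], "jaw": 255},
  {"slide": [0, 0, 1.9], "delta_rot": [0, 0, 0], "jaw": 255},
  {"slide": [0, 0, 0], "delta_rot": [0, 0, 0], "jaw": 255},
  {"slide": [0, 0, 0], "delta_rot": [0, 0, 0], "jaw": 255},
], newtons=20)

```text
time: 12.35
eef_pos: [0.6237, -0.1529, 0.1513]
orientation: [[0.106, 0.994, 0.002], [0.994, -0.106, -0.0], [-0.0, 0.002, -1.0]]
wrist_force: [0.2, 0.7, 0.6]
grip_width: 0.007
gripper_force: 0.0
```

```bash
python3 - <<'E'
from fit import *
T=[.637,-.0283,-.105]
s=r.observe();print(loc(s['eef_pos'][None],T),s['wrist_force'],s['grip_width'])
w,d=snap('wrist','w3');a,da=snap('scene','s3');b,db=snap('side','d3')
cv2.imwrite('pics/c3.png',np.vstack([cv2.resize(a[150:300,230:410],(720,300*1))if 0 else cv2.resize(a[160:300,230:400],(680,280*1)),cv2.resize(b[130:280,270:420],(680,300))])[...,::-1])
# pawl: red points over views
P=wpts(d,s).reshape(-1,3);F=loc(P,T);c=w.reshape(-1,3).astype(int)
for n,P,c in(('w3',P,c),('w0',wpts(np.load('pics/w0.npy'),{'eef_pos':np.array([.674403,-.00002,.221504]),'orientation':np.array([[0,1,-.00193],[1,0,0],[0,-.00193,-1]])}).reshape(-1,3),cv2.imread('pics/w0.png')[...,::-1].reshape(-1,3).astype(int))):
    F=loc(P,T);m=(c[:,0]>120)&(c[:,1]<c[:,0]*.45)&(c[:,2]<c[:,0]*.5)&(F[:,0]>.03)&(F[:,0]<.1)&(F[:,1]>.05)&(F[:,1]<.25)
    if m.sum()>10:print(n,'pawl',m.sum(),np.percentile(F[m],[1,50,99],axis=0).round(4).tolist())
E
```

```text
[[-1.45882845e-04 -1.25341217e-01  1.51325950e-01]] [0.19676888 0.70676062 0.57826702] 0.006788265236580478
w0 pawl 1138 [[0.0697, 0.1369, 0.0932], [0.0772, 0.1666, 0.101], [0.0854, 0.1982, 0.1075]]
```

View pics/c3.png

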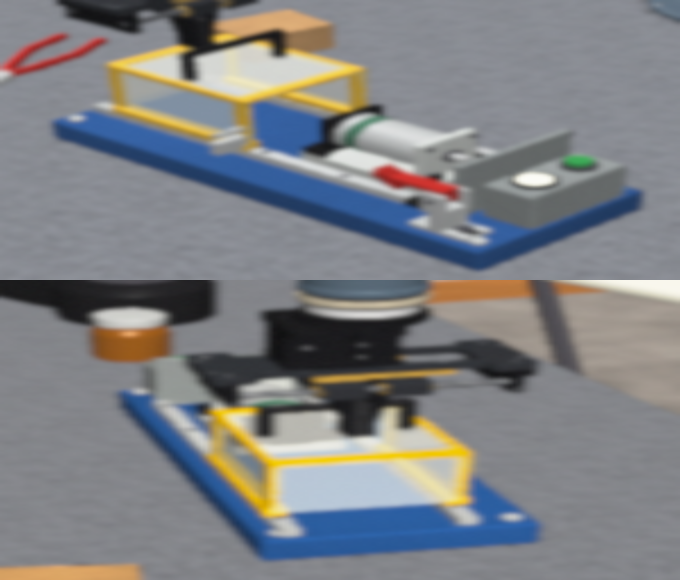

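Call:
carry_out([
  {"slide": [0.8, 0, 0], "delta_rot": [0, 0, 0], "jaw": 255},
  {"slide": [0.8, 0, 0], "delta_rot": [0, 0, 0], "jaw": 255},
  {"slide": [0.4, 0, 0], "delta_rot": [0, 0, 0], "jaw": 255},
  {"slide": [0.4, 0, 0], "delta_rot": [0, 0, 0], "jaw": 255},
  {"slide": [0.4, 0, 0], "delta_rot": [0, 0, 0], "jaw": 255},
  {"slide": [0.5, 0, 0], "delta_rot": [0, 0, 0], "jaw": 255},
  {"slide": [0.7, 0, 0], "delta_rot": [0, 0, 0], "jaw": 255},
  {"slide": [1, 0, 0], "delta_rot": [0, 0, 0], "jaw": 255},
  {"slide": [1, 0, 0], "delta_rot": [0, 0, 0], "jaw": 255},
  {"slide": [1, 0, 0], "delta_rot": [0, 0, 0], "jaw": 255},
  {"slide": [1, 0, 0], "delta_rot": [0, 0, 0], "jaw": 255},
  {"slide": [1, 0, 0], "delta_rot": [0, 0, 0], "jaw": 255},
])

```text
time: 14.0
eef_pos: [0.6324, -0.0624, 0.1503]
orientation: [[0.106, 0.994, -0.0], [0.994, -0.106, 0.0], [0.0, -0.0, -1.0]]
wrist_force: [-0.3, -3.4, 0.7]
grip_width: 0.006
gripper_force: 1.7
```

Call:
carry_out([
  {"slide": [0.8, 0, 0], "delta_rot": [0, 0, 0], "jaw": 255},
  {"slide": [0.8, 0, 0], "delta_rot": [0, 0, 0], "jaw": 255},
  {"slide": [0.8, 0, 0], "delta_rot": [0, 0, 0], "jaw": 255},
  {"slide": [0.8, 0, 0], "delta_rot": [0, 0, 0], "jaw": 255},
  {"slide": [0.8, 0, 0], "delta_rot": [0, 0, 0], "jaw": 255},
  {"slide": [0.8, 0, 0], "delta_rot": [0, 0, 0], "jaw": 255},
  {"slide": [0.6, 0, 0], "delta_rot": [0, 0, 0], "jaw": 255},
  {"slide": [0.4, 0, 0], "delta_rot": [0, 0, 0], "jaw": 255},
  {"slide": [0.3, 0, 0], "delta_rot": [0, 0, 0], "jaw": 255},
  {"slide": [0, 0, 0], "delta_rot": [0, 0, 0], "jaw": 255},
])

```text
time: 15.25
eef_pos: [0.6389, -0.0019, 0.1502]
orientation: [[0.105, 0.994, 0.0], [0.994, -0.105, 0.001], [0.001, 0.0, -1.0]]
wrist_force: [-0.9, -1.7, 1.3]
grip_width: 0.005
gripper_force: 0.7
```

```bash
cat > st.py <<'E'
from fit import *
T=[.637,-.0283,-.105]
s=r.observe();print(loc(s['eef_pos'][None],T).round(4),s['wrist_force'].round(2))
def red(n,P,c,s=None):
    F=loc(P.reshape(-1,3),T);c=c.reshape(-1,3).astype(int);m=(c[:,0]>120)&(c[:,1]<c[:,0]*.45)&(c[:,2]<c[:,0]*.5)&(F[:,0]>.03)&(F[:,0]<.11)&(F[:,1]>.05)&(F[:,1]<.25)
    if m.sum()>10:
        a=np.polyfit(F[m,1],F[m,2],1);print(n,'pawl',m.sum(),np.percentile(F[m],[1,50,99],axis=0).round(4).tolist(),'slope',a[0].round(4))
E
python3 - <<'E'
from st import *
red('s0',pts('scene',np.load('pics/s0.npy')),cv2.imread('pics/s0.png')[...,::-1])
a,da=snap('scene','s4');red('s4',pts('scene',da),a)
w,d=snap('wrist','w4');red('w4',wpts(d,s),w)
E
```

```text
[[-0.0009  0.0265  0.1502]] [-0.9  -1.7   1.25]
s0 pawl 114 [[0.0699, 0.1408, 0.0878], [0.0794, 0.1684, 0.1009], [0.0867, 0.201, 0.107]] slope -0.0317
s4 pawl 119 [[0.0704, 0.1409, 0.0913], [0.0802, 0.1674, 0.1013], [0.0861, 0.2023, 0.1087]] slope -0.0525
w4 pawl 1595 [[0.0697, 0.1366, 0.0885], [0.0773, 0.1631, 0.101], [0.0856, 0.1928, 0.1078]] slope -0.085
```

Call:
carry_out([
  {"slide": [0.2, 0, 0], "delta_rot": [0, 0, 0], "jaw": 255},
  {"slide": [0.2, 0, 0], "delta_rot": [0, 0, 0], "jaw": 255},
  {"slide": [0.2, 0, 0], "delta_rot": [0, 0, 0], "jaw": 255},
  {"slide": [0.2, 0, 0], "delta_rot": [0, 0, 0], "jaw": 255},
  {"slide": [0.2, 0, 0], "delta_rot": [0, 0, 0], "jaw": 255},
])

```text
time: 15.98
eef_pos: [0.6399, 0.0075, 0.1502]
orientation: [[0.106, 0.994, -0.0], [0.994, -0.106, -0.0], [-0.0, -0.0, -1.0]]
wrist_force: [-0.9, -2.9, 0.2]
grip_width: 0.004
gripper_force: 1.5
```

Call:
carry_out([
  {"slide": [0.2, 0, 0], "delta_rot": [0, 0, 0], "jaw": 255},
  {"slide": [0.2, 0, 0], "delta_rot": [0, 0, 0], "jaw": 255},
  {"slide": [0.2, 0, 0], "delta_rot": [0, 0, 0], "jaw": 255},
  {"slide": [0.2, 0, 0], "delta_rot": [0, 0, 0], "jaw": 255},
  {"slide": [0.2, 0, 0], "delta_rot": [0, 0, 0], "jaw": 255},
])

```text
time: 16.6
eef_pos: [0.6409, 0.0175, 0.1502]
orientation: [[0.106, 0.994, -0.0], [0.994, -0.106, 0.0], [0.0, -0.0, -1.0]]
wrist_force: [-1.0, -2.3, 0.9]
grip_width: 0.006
gripper_force: 1.5
```

Not at the pawl yet, so at least 16 mm remains to the bumper.

Call:
carry_out([
  {"slide": [0.2, 0, 0], "delta_rot": [0, 0, 0], "jaw": 255},
  {"slide": [0.2, 0, 0], "delta_rot": [0, 0, 0], "jaw": 255},
  {"slide": [0.2, 0, 0], "delta_rot": [0, 0, 0], "jaw": 255},
  {"slide": [0.1, 0, 0], "delta_rot": [0, 0, 0], "jaw": 255},
])

```text
time: 17.1
eef_pos: [0.6417, 0.0246, 0.1502]
orientation: [[0.106, 0.994, -0.0], [0.994, -0.106, 0.0], [0.0, -0.0, -1.0]]
wrist_force: [-1.2, -3.7, 0.5]
grip_width: 0.002
gripper_force: 1.5
```

```bash
python3 - <<'E'
from st import *
w,d=snap('wrist','w5');red('w5',wpts(d,s),w)
E
```

```text
[[-0.0009  0.0531  0.1502]] [-1.22 -3.73  0.52]
w5 pawl 1766 [[0.0698, 0.137, 0.0905], [0.0776, 0.1675, 0.101], [0.0856, 0.1982, 0.1076]] slope -0.0695
```

Call:
carry_out([
  {"slide": [0.15, 0, 0], "delta_rot": [0, 0, 0], "jaw": 255},
  {"slide": [0.15, 0, 0], "delta_rot": [0, 0, 0], "jaw": 255},
  {"slide": [0.15, 0, 0], "delta_rot": [0, 0, 0], "jaw": 255},
  {"slide": [0.15, 0, 0], "delta_rot": [0, 0, 0], "jaw": 255},
])

```text
time: 17.65
eef_pos: [0.6423, 0.0303, 0.1503]
orientation: [[0.106, 0.994, -0.0], [0.994, -0.106, -0.0], [-0.0, -0.0, -1.0]]
wrist_force: [-1.2, -3.9, -0.4]
grip_width: 0.009
gripper_force: 2.1
```

Call:
carry_out([
  {"slide": [0.15, 0, 0], "delta_rot": [0, 0, 0], "jaw": 255},
  {"slide": [0.15, 0, 0], "delta_rot": [0, 0, 0], "jaw": 255},
  {"slide": [0.1, 0, 0], "delta_rot": [0, 0, 0], "jaw": 255},
  {"slide": [0.1, 0, 0], "delta_rot": [0, 0, 0], "jaw": 255},
])

```text
time: 18.15
eef_pos: [0.6424, 0.0319, 0.1502]
orientation: [[0.108, 0.994, -0.001], [0.994, -0.108, -0.004], [-0.004, -0.001, -1.0]]
wrist_force: [-3.8, -7.8, 1.7]
grip_width: 0.005
gripper_force: 4.2
```

```bash
python3 - <<'E'
from st import *
w,d=snap('wrist','w6');red('w6',wpts(d,s),w)
E
```

```text
[[-0.0009  0.0604  0.1502]] [-3.8  -7.8   1.71]
w6 pawl 1729 [[0.0699, 0.1373, 0.0992], [0.0777, 0.1687, 0.1014], [0.0855, 0.1986, 0.1085]] slope -0.0981
```

Call:
carry_out([
  {"slide": [0, 0, 0], "delta_rot": [0, 0, 0], "jaw": 255},
  {"slide": [0, 0, 0], "delta_rot": [0, 0, 0], "jaw": 255},
  {"slide": [0, 0, 0], "delta_rot": [0, 0, 0], "jaw": 255},
])

```text
time: 18.58
eef_pos: [0.6425, 0.032, 0.1502]
orientation: [[0.108, 0.994, -0.001], [0.994, -0.108, -0.004], [-0.004, -0.001, -1.0]]
wrist_force: [-1.9, -7.7, 1.3]
grip_width: 0.005
gripper_force: 4.0
```

Call:
carry_out([
  {"slide": [0.1, 0, 0], "delta_rot": [0, 0, 0], "jaw": 255},
  {"slide": [0.1, 0, 0], "delta_rot": [0, 0, 0], "jaw": 255},
  {"slide": [0.1, 0, 0], "delta_rot": [0, 0, 0], "jaw": 255},
  {"slide": [0.1, 0, 0], "delta_rot": [0, 0, 0], "jaw": 255},
  {"slide": [0, 0, 0], "delta_rot": [0, 0, 0], "jaw": 255},
])

```text
time: 19.2
eef_pos: [0.6428, 0.0348, 0.1503]
orientation: [[0.109, 0.994, -0.002], [0.994, -0.109, -0.005], [-0.005, -0.001, -1.0]]
wrist_force: [-3.8, -9.7, 1.6]
grip_width: 0.002
gripper_force: 4.9
```

Call:
carry_out([
  {"slide": [0.1, 0, 0], "delta_rot": [0, 0, 0], "jaw": 255},
  {"slide": [0.1, 0, 0], "delta_rot": [0, 0, 0], "jaw": 255},
  {"slide": [0.1, 0, 0], "delta_rot": [0, 0, 0], "jaw": 255},
  {"slide": [0.1, 0, 0], "delta_rot": [0, 0, 0], "jaw": 255},
  {"slide": [0, 0, 0], "delta_rot": [0, 0, 0], "jaw": 255},
])

```text
time: 19.82
eef_pos: [0.643, 0.0371, 0.1502]
orientation: [[0.109, 0.994, -0.002], [0.994, -0.109, -0.007], [-0.007, -0.001, -1.0]]
wrist_force: [-3.3, -12.3, 3.3]
grip_width: 0.008
gripper_force: 6.0
```

```bash
python3 - <<'E'
from st import *
w,d=snap('wrist','w7');red('w7',wpts(d,s),w)
E
```

```text
[[-0.0009  0.0657  0.1502]] [ -3.29 -12.27   3.27]
w7 pawl 1779 [[0.0698, 0.1393, 0.0994], [0.0776, 0.1691, 0.1035], [0.0856, 0.1999, 0.1132]] slope -0.1995
```

Call:
carry_out([
  {"slide": [0.1, 0, 0], "delta_rot": [0, 0, 0], "jaw": 255},
  {"slide": [0.1, 0, 0], "delta_rot": [0, 0, 0], "jaw": 255},
  {"slide": [0.1, 0, 0], "delta_rot": [0, 0, 0], "jaw": 255},
  {"slide": [0, 0, 0], "delta_rot": [0, 0, 0], "jaw": 255},
  {"slide": [0, 0, 0], "delta_rot": [0, 0, 0], "jaw": 255},
])

```text
time: 20.5
eef_pos: [0.644, 0.0465, 0.1502]
orientation: [[0.106, 0.994, 0.0], [0.994, -0.106, 0.001], [0.001, -0.0, -1.0]]
wrist_force: [-1.2, -3.1, 1.1]
grip_width: 0.003
gripper_force: 1.7
```

```bash
python3 - <<'E'
from st import *
w,d=snap('wrist','w8');red('w8',wpts(d,s),w)
E
```

```text
[[-0.0009  0.0751  0.1502]] [-1.17 -3.14  1.12]
w8 pawl 1739 [[0.07, 0.1394, 0.0994], [0.0778, 0.1702, 0.1032], [0.0856, 0.1999, 0.1131]] slope -0.1811
```

Call:
carry_out([
  {"slide": [0.05, 0, 0], "delta_rot": [0, 0, 0], "jaw": 255},
  {"slide": [0.05, 0, 0], "delta_rot": [0, 0, 0], "jaw": 255},
  {"slide": [0.05, 0, 0], "delta_rot": [0, 0, 0], "jaw": 255},
  {"slide": [0.05, 0, 0], "delta_rot": [0, 0, 0], "jaw": 255},
  {"slide": [0, 0, 0], "delta_rot": [0, 0, 0], "jaw": 255},
])

```text
time: 21.18
eef_pos: [0.6441, 0.0471, 0.1503]
orientation: [[0.106, 0.994, -0.0], [0.994, -0.106, -0.001], [-0.001, -0.0, -1.0]]
wrist_force: [-1.5, -5.0, 0.3]
grip_width: 0.006
gripper_force: 2.7
```

Bumper contact has begun at about .0755. Keep easing.

Call:
carry_out([
  {"slide": [0.05, 0, 0], "delta_rot": [0, 0, 0], "jaw": 255},
  {"slide": [0.05, 0, 0], "delta_rot": [0, 0, 0], "jaw": 255},
  {"slide": [0.05, 0, 0], "delta_rot": [0, 0, 0], "jaw": 255},
  {"slide": [0.05, 0, 0], "delta_rot": [0, 0, 0], "jaw": 255},
  {"slide": [0.05, 0, 0], "delta_rot": [0, 0, 0], "jaw": 255},
  {"slide": [0.05, 0, 0], "delta_rot": [0, 0, 0], "jaw": 255},
  {"slide": [0, 0, 0], "delta_rot": [0, 0, 0], "jaw": 255},
  {"slide": [0, 0, 0], "delta_rot": [0, 0, 0], "jaw": 255},
])

```text
time: 22.18
eef_pos: [0.6441, 0.0473, 0.1503]
orientation: [[0.108, 0.994, -0.001], [0.994, -0.108, -0.005], [-0.005, -0.001, -1.0]]
wrist_force: [-3.6, -9.0, 1.0]
grip_width: 0.007
gripper_force: 4.8
```

```bash
python3 - <<'E'
from st import *
w,d=snap('wrist','w9');red('w9',wpts(d,s),w)
E
```

```text
[[-0.0009  0.076   0.1503]] [-3.59 -8.99  0.97]
w9 pawl 1675 [[0.0701, 0.137, 0.0992], [0.0783, 0.1701, 0.101], [0.0856, 0.1983, 0.1077]] slope -0.0796
```

Call:
carry_out([
  {"slide": [0.05, 0, 0], "delta_rot": [0, 0, 0], "jaw": 255},
  {"slide": [0.05, 0, 0], "delta_rot": [0, 0, 0], "jaw": 255},
  {"slide": [0.05, 0, 0], "delta_rot": [0, 0, 0], "jaw": 255},
  {"slide": [0.05, 0, 0], "delta_rot": [0, 0, 0], "jaw": 255},
  {"slide": [0.05, 0, 0], "delta_rot": [0, 0, 0], "jaw": 255},
  {"slide": [0.05, 0, 0], "delta_rot": [0, 0, 0], "jaw": 255},
  {"slide": [0.05, 0, 0], "delta_rot": [0, 0, 0], "jaw": 255},
  {"slide": [0.05, 0, 0], "delta_rot": [0, 0, 0], "jaw": 255},
  {"slide": [0, 0, 0], "delta_rot": [0, 0, 0], "jaw": 255},
  {"slide": [0, 0, 0], "delta_rot": [0, 0, 0], "jaw": 255},
])

```text
time: 23.48
eef_pos: [0.6441, 0.0476, 0.1503]
orientation: [[0.11, 0.994, -0.003], [0.994, -0.11, -0.009], [-0.009, -0.002, -1.0]]
wrist_force: [-5.5, -13.9, 4.1]
grip_width: 0.008
gripper_force: 7.4
```

Call:
carry_out([
  {"slide": [0.05, 0, 0], "delta_rot": [0, 0, 0], "jaw": 255},
  {"slide": [0.05, 0, 0], "delta_rot": [0, 0, 0], "jaw": 255},
  {"slide": [0.05, 0, 0], "delta_rot": [0, 0, 0], "jaw": 255},
  {"slide": [0.05, 0, 0], "delta_rot": [0, 0, 0], "jaw": 255},
  {"slide": [0.05, 0, 0], "delta_rot": [0, 0, 0], "jaw": 255},
  {"slide": [0, 0, 0], "delta_rot": [0, 0, 0], "jaw": 255},
  {"slide": [0, 0, 0], "delta_rot": [0, 0, 0], "jaw": 255},
])

```text
time: 24.35
eef_pos: [0.6441, 0.0481, 0.1503]
orientation: [[0.112, 0.994, -0.004], [0.994, -0.112, -0.011], [-0.012, -0.002, -1.0]]
wrist_force: [-5.2, -17.7, 4.5]
grip_width: 0.006
gripper_force: 8.9
```

```bash
python3 - <<'E'
from st import *
w,d=snap('wrist','w10');red('w10',wpts(d,s),w)
E
```

```text
[[-0.001   0.0767  0.1503]] [ -5.2  -17.73   4.5 ]
w10 pawl 1675 [[0.0701, 0.1371, 0.099], [0.0783, 0.17, 0.101], [0.0856, 0.1983, 0.1077]] slope -0.086
```

Call:
carry_out([
  {"slide": [0.05, 0, 0], "delta_rot": [0, 0, 0], "jaw": 255},
  {"slide": [0.05, 0, 0], "delta_rot": [0, 0, 0], "jaw": 255},
  {"slide": [0.03, 0, 0], "delta_rot": [0, 0, 0], "jaw": 255},
  {"slide": [0, 0, 0], "delta_rot": [0, 0, 0], "jaw": 255},
  {"slide": [0, 0, 0], "delta_rot": [0, 0, 0], "jaw": 255},
  {"slide": [0, 0, 0], "delta_rot": [0, 0, 0], "jaw": 255},
])

```text
time: 25.15
eef_pos: [0.6441, 0.0482, 0.1503]
orientation: [[0.112, 0.994, -0.004], [0.994, -0.112, -0.013], [-0.013, -0.003, -1.0]]
wrist_force: [-6.2, -18.4, 4.9]
grip_width: 0.003
gripper_force: 9.7
```

Call:
carry_out([
  {"slide": [0.05, 0, 0], "delta_rot": [0, 0, 0], "jaw": 255},
  {"slide": [0.05, 0, 0], "delta_rot": [0, 0, 0], "jaw": 255},
  {"slide": [0, 0, 0], "delta_rot": [0, 0, 0], "jaw": 255},
  {"slide": [0, 0, 0], "delta_rot": [0, 0, 0], "jaw": 255},
  {"slide": [0, 0, 0], "delta_rot": [0, 0, 0], "jaw": 255},
])

```text
time: 25.78
eef_pos: [0.6441, 0.0484, 0.1503]
orientation: [[0.113, 0.994, -0.004], [0.994, -0.113, -0.014], [-0.014, -0.003, -1.0]]
wrist_force: [-6.6, -19.9, 5.6]
grip_width: 0.004
gripper_force: 10.3
```

```bash
python3 - <<'E'
from st import *
w,d=snap('wrist','w11');red('w11',wpts(d,s),w)
cv2.imwrite('pics/c11.png',cv2.resize(w[0:150,370:470],(600,900)[:2] if 0 else (400,600),interpolation=cv2.INTER_CUBIC)[...,::-1])
E
```

```text
[[-0.001   0.0771  0.1503]] [ -6.58 -19.95   5.62]
w11 pawl 1678 [[0.0701, 0.1372, 0.0991], [0.0782, 0.1699, 0.101], [0.0855, 0.1983, 0.1075]] slope -0.0769
```

View pics/w11.png

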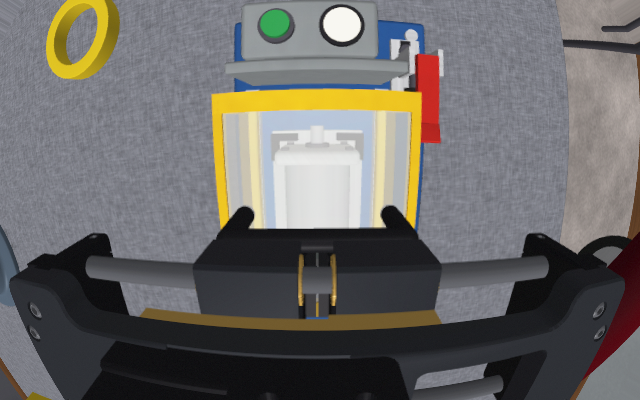

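Call:
carry_out([
  {"slide": [-0.1, 0, 0], "delta_rot": [0, 0, 0], "jaw": 255},
  {"slide": [-0.1, 0, 0], "delta_rot": [0, 0, 0], "jaw": 255},
  {"slide": [-0.1, 0, 0], "delta_rot": [0, 0, 0], "jaw": 255},
  {"slide": [-0.1, 0, 0], "delta_rot": [0, 0, 0], "jaw": 255},
  {"slide": [-0.1, 0, 0], "delta_rot": [0, 0, 0], "jaw": 255},
  {"slide": [-0.1, 0, 0], "delta_rot": [0, 0, 0], "jaw": 255},
  {"slide": [-0.1, 0, 0], "delta_rot": [0, 0, 0], "jaw": 255},
  {"slide": [-0.1, 0, 0], "delta_rot": [0, 0, 0], "jaw": 255},
  {"slide": [0, 0, 0], "delta_rot": [0, 0, 0], "jaw": 255},
  {"slide": [0, 0, 0], "delta_rot": [0, 0, 0], "jaw": 255},
])

```text
time: 27.08
eef_pos: [0.6441, 0.0476, 0.1503]
orientation: [[0.108, 0.994, -0.002], [0.994, -0.108, -0.005], [-0.005, -0.001, -1.0]]
wrist_force: [-4.3, -10.4, 2.7]
grip_width: 0.007
gripper_force: 5.2
```

Call:
carry_out([
  {"slide": [-0.1, 0, 0], "delta_rot": [0, 0, 0], "jaw": 255},
  {"slide": [-0.1, 0, 0], "delta_rot": [0, 0, 0], "jaw": 255},
  {"slide": [-0.1, 0, 0], "delta_rot": [0, 0, 0], "jaw": 255},
  {"slide": [-0.1, 0, 0], "delta_rot": [0, 0, 0], "jaw": 255},
  {"slide": [-0.1, 0, 0], "delta_rot": [0, 0, 0], "jaw": 255},
  {"slide": [0, 0, 0], "delta_rot": [0, 0, 0], "jaw": 255},
  {"slide": [0, 0, 0], "delta_rot": [0, 0, 0], "jaw": 255},
])

```text
time: 27.95
eef_pos: [0.6441, 0.0472, 0.1503]
orientation: [[0.106, 0.994, 0.0], [0.994, -0.106, 0.0], [0.0, 0.0, -1.0]]
wrist_force: [-3.4, -3.4, 1.3]
grip_width: 0.01
gripper_force: 1.8
```

Call:
carry_out([
  {"slide": [-0.2, 0, 0], "delta_rot": [0, 0, 0], "jaw": 255},
  {"slide": [-0.5, 0, 0], "delta_rot": [0, 0, 0], "jaw": 255},
  {"slide": [-0.8, 0, 0], "delta_rot": [0, 0, 0], "jaw": 255},
  {"slide": [0, 0, 0], "delta_rot": [0, 0, 0], "jaw": 255},
])

```text
time: 28.45
eef_pos: [0.6427, 0.0309, 0.1504]
orientation: [[0.107, 0.994, 0.001], [0.994, -0.107, -0.0], [-0.0, 0.001, -1.0]]
wrist_force: [-0.6, -0.1, 0.5]
grip_width: 0.002
gripper_force: 0.0
```

```bash
python3 - <<'E'
from st import *
w,d=snap('wrist','w12');red('w12',wpts(d,s),w)
w11=cv2.imread('pics/w11.png')
I=np.hstack([cv2.resize(cv2.imread('pics/s0.png')[215:290,310:400],(390,325)),cv2.resize(snap('scene','s12')[0][215:290,310:400][...,::-1],(390,325))]);cv2.imwrite('pics/c12.png',I)
E
```

```text
[[-0.0005  0.0595  0.1504]] [-0.55 -0.14  0.47]
w12 pawl 1619 [[0.07, 0.1368, 0.099], [0.0782, 0.1694, 0.1011], [0.0856, 0.1982, 0.1076]] slope -0.082
```

View pics/c12.png

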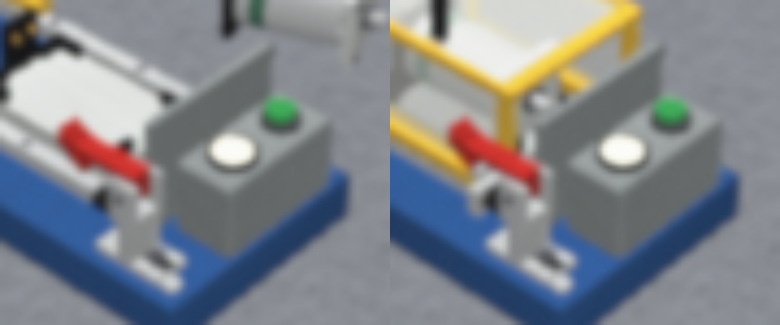

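Call:
carry_out([
  {"slide": [0, 0, -2.5], "delta_rot": [0, 0, 0], "jaw": 255},
  {"slide": [0, 0, -2.5], "delta_rot": [0, 0, 0], "jaw": 255},
  {"slide": [0, 0, 0], "delta_rot": [0, 0, 0], "jaw": 255},
  {"slide": [2.0, 0, 0], "delta_rot": [0, 0, 0], "jaw": 255},
  {"slide": [2.0, 0, 0], "delta_rot": [0, 0, 0], "jaw": 255},
  {"slide": [1.7, 0, 0], "delta_rot": [0, 0, 0], "jaw": 255},
  {"slide": [0, 0, 0], "delta_rot": [0, 0, 0], "jaw": 255},
  {"slide": [0, 0, 2], "delta_rot": [0, 0, 0], "jaw": 255},
  {"slide": [0, 0, 2], "delta_rot": [0, 0, 0], "jaw": 255},
  {"slide": [0, 0, 0.8], "delta_rot": [0, 0, 0], "jaw": 255},
  {"slide": [-0.3, 0, 0], "delta_rot": [0, 0, 0], "jaw": 255},
  {"slide": [-0.3, 0, 0], "delta_rot": [0, 0, 0], "jaw": 255},
  {"slide": [-0.2, 0, 0], "delta_rot": [0, 0, 0], "jaw": 255},
  {"slide": [-0.1, 0, 0], "delta_rot": [0, 0, 0], "jaw": 255},
  {"slide": [0, 0, 0], "delta_rot": [0, 0, 0], "jaw": 255},
])

```text
time: 30.42
eef_pos: [0.6482, 0.0807, 0.153]
orientation: [[0.105, 0.994, 0.002], [0.994, -0.105, 0.001], [0.001, 0.002, -1.0]]
wrist_force: [0.6, 2.5, 2.5]
grip_width: 0.005
gripper_force: 1.2
```

Call:
carry_out([
  {"slide": [-0.1, 0, 0], "delta_rot": [0, 0, 0], "jaw": 255},
  {"slide": [-0.1, 0, 0], "delta_rot": [0, 0, 0], "jaw": 255},
  {"slide": [-0.1, 0, 0], "delta_rot": [0, 0, 0], "jaw": 255},
  {"slide": [-0.1, 0, 0], "delta_rot": [0, 0, 0], "jaw": 255},
  {"slide": [0, 0, 0], "delta_rot": [0, 0, 0], "jaw": 255},
])

```text
time: 31.05
eef_pos: [0.6481, 0.0804, 0.1531]
orientation: [[0.103, 0.995, 0.003], [0.995, -0.103, 0.006], [0.006, 0.003, -1.0]]
wrist_force: [2.8, 8.0, 1.4]
grip_width: 0.002
gripper_force: 4.4
```

The guard holds against an 8 N pull, well above the 3 N drag, so it is latched. Backing off.

Call:
carry_out([
  {"slide": [0.3, 0, 0], "delta_rot": [0, 0, 0], "jaw": 255},
  {"slide": [0.5, 0, 0], "delta_rot": [0, 0, 0], "jaw": 255},
  {"slide": [0.5, 0, 0], "delta_rot": [0, 0, 0], "jaw": 255},
  {"slide": [0, 0, 0], "delta_rot": [0, 0, 0], "jaw": 255},
  {"slide": [0, 0, -2], "delta_rot": [0, 0, 0], "jaw": 255},
  {"slide": [0, 0, -3], "delta_rot": [0, 0, 0], "jaw": 255},
  {"slide": [0, 0, -3], "delta_rot": [0, 0, 0], "jaw": 255},
  {"slide": [0, 0, -2], "delta_rot": [0, 0, 0], "jaw": 255},
  {"slide": [0, 0, 0], "delta_rot": [0, 0, 0], "jaw": 255},
  {"slide": [0, 0, 0], "delta_rot": [0, 0, 0], "jaw": 255},
])

```text
time: 32.3
eef_pos: [0.6479, 0.0883, 0.251]
orientation: [[0.106, 0.994, -0.002], [0.994, -0.106, -0.001], [-0.001, -0.002, -1.0]]
wrist_force: [-0.1, 0.2, 0.4]
grip_width: 0.004
gripper_force: 0.0
```

```bash
python3 - <<'E'
from st import *
w,d=snap('wrist','w13');red('w13',wpts(d,s),w)
print(r.finish_job())
E
```

```text
[[-0.0014  0.1171  0.251 ]] [-0.06  0.18  0.43]
w13 pawl 931 [[0.0696, 0.1376, 0.0965], [0.0771, 0.1677, 0.101], [0.0854, 0.1976, 0.1076]] slope -0.0745
the job is handed in; nothing more can be done
None
```

The motor is seated in the nest with its shaft towards the latch end, the guard is shut and let go with the pawl down (it held against an 8 N pull), and the job was handed in at about 32 s; no verdict came back.

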